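# Park the hotplate's control knob

## Robot

A 6-joint arm with a two-finger parallel gripper is mounted at the origin on a cart in front of the work surface, level with it; the furniture and walls round the work are solid. World frame = base frame: x ahead of the robot, y to its left, z up, the work surface at z = 0. Lengths are in mm, angles in rad, forces in N, time in s.
With the tool pointing down it reaches from about 350 to 875 mm from the base axis. Payload 4.2 kg.
Tool frame: the origin (TCP) lies at the very end of the fingers, on their centre line; the grasp point (between the pads) lies 19 mm behind it; z points along the fingers, y is the direction in which the jaws open and shut (so a half turn about z gives the same grasp; the last joint's range is limited). The gripper opens to 85 mm and grips with 20 to 120 N. Pads are 22 mm wide; open, the fingers measure 114 mm over their backs; the gripper's body (76 mm by 85 mm) begins 54 mm behind the grasp point. The pads swing forward as they close: fully open they stand 13 mm farther back than shut.
Start: joints at [0.259, 0.385, 0.008, 0, -1.194, -0.259], TCP at [624.979, 0.025, 231.312] pointing down, gripper open.
Joint ranges: [-3.14, 3.14], [-1.21, 2.06], [-1.07, 1.41], [-3.16, 2.05], [-2.99, -0.16], [-3.1, 3.1]. Speed limits (rad/s): [2.79, 2.79, 3.14, 3.14, 3.14, 3.14].

## Interface

Orientations are given as a unit quaternion [x, y, z, w].
In Python, from bench import arm gives the robot as it stands.
- The arm moves only by the tool apply_moves, never from a script. Its argument "plan" is one flat list of numbers, 5 for each row, row after row: the gripper's target within -1 to 1 (shut at 1, half-way at 0, fully open at -1), then the shift along the world's x, y, z in m, then the turn about the world's z in degrees. A call has 1 to 8 rows; each row is the pose to reach, as a shift and turn from the pose commanded when the call began; what a row does not reach only later rows make up. A row lasts 1/12 s, in which the tool goes at most 41.7 mm and 7.16 degrees, less where a joint would pass 70% of its speed; a pose out of reach is approached as far as the arm can. A call with a gripper value outside its range is refused whole. The fingers move at their own pace and stop on an object; the grip force is fixed at half the most. Time passes only in rows, so rows that repeat a pose let the fingers close. It gives the time, the measured TCP pose, the force and the opening at its end, in the units of the state.
- arm.read_state(): the state, without advancing time (a new reading comes with each control period).
- arm.get_image(name): name is "scene" or "side" or "wrist"; returns a dict with "color" (420x560x3 uint8, red, green, blue), "range_z" (420x560 float32, mm along the optical axis (not along the pixel's ray), 0 where there is no reading), "camera_matrix" (3x3 intrinsics, pixels), "k1" (the pictures are not rectified: a ray, as slopes to the right and down, at radius r is drawn at 1 + k1 r^2 times it, then the intrinsics apply), "camera_from_world" (4x4, takes a point from world to camera coordinates); the wrist camera has in their place "mount" (4x4, takes a point from camera to tool coordinates, whose origin is the TCP and whose axes are the flange's). Camera axes: x right, y down, z forward; pixel columns grow to the right and rows downward; lengths in mm; the calibration is good to about 2 mm. A picture is of the moment at which its call begins: read the wrist's pose just before it.
- arm.job_done(): hands the job in, once; it reports no verdict.
The state is a dict: "clock": time; "joints": joint angles; "joint_vel": joint speeds; "joint_efforts": joint torques, N m; "position": TCP position; "ee_rot": TCP orientation; "contact_force": force on the tool from outside, world axes, zero at the start; "wrist_torque": the same for the moment, N m; "gripper_width": finger opening in mm.
Only numpy, scipy, OpenCV 4.12 (cv2) and the standard library are available. Lean on these libraries where they do the work, as an engineer would, in place of code of your own. Each camera call takes 0.05 s, during which the arm holds its last target.

## Task

One of the two retractable knobs on the hotplate's sloping control panel has been left turned on and standing out. Turn it back to off, where the rib on its side faces the notch in its collar, then push it all the way in and let go, so that it stays in; look, and press again if it has sprung back out. The other knob is already parked: leave it in, and do not shove the mug, the lemon or the salt shaker about.

Things in the scene. Friction and masses are not known exactly. Their poses are not given: they have to be found in the camera images.
- proud_centre (a point): Fixed point on the panel at the centre of the collar of the knob that stands out, the one to park (left or right; the knobs are 110 mm apart). z = panel normal = knob axis, outward, leaning 35 degrees from vertical to the hotplate's front; x = up the slope, to the collar's notch. Collar: fixed black ring, 54 mm outside, 37 mm inside, top at z = 6 mm, with one notch 12 mm wide at +x.
- proud_face (a point): Centre of the outer face of the knob that stands out; z = its axis, outward, x = towards its rib. Black cylinder 34 mm in diameter; a rib on its side, 7 mm wide, reaches 23.5 mm from the axis, in line with the white stripe on the face. Face above the panel: 37 mm when fully out (rib's lower end then 2 mm above the collar), 20 mm when parked, 10 mm at the end stop.
- proud_turn (a joint): Angle (rad) of that knob: 0 = off, rib over the notch, with a stop there; it grows clockwise seen from in front of the panel, up to 2.2. Starts at 0.5 to 1.3 and stays where left (friction torque 0.04 N m). Unless it is within about 0.1 of off, the rib strikes the collar and the knob goes in only about 2 mm.
- proud_press (a joint): How far (m) that knob is pressed in: 0 = out, 0.0173 = parked, 0.027 = end stop. Push-push latch: pressed beyond 0.0235 (0.025 is sure) and let go, it comes back to 0.0173 and stays; a shorter press springs out again. Pressed beyond 0.024 when parked, it springs out when let go. It pushes back with 3 N (out) to 7 N (end stop), up to 6 N more when pressed fast; press slower than 0.1 m/s.
- parked_centre (a point): The panel point at the centre of the other knob's collar, same axes and sizes as for the first; this knob starts parked.
- parked_press (a joint): How far (m) the other knob is pressed in: it starts latched at 0.0173 and must stay parked; 0 = sprung out.
- hotplate: The electric hotplate: a white case with one round dark plate on top, 260 mm wide (y), about 260 mm deep and 108 mm high over the plate, fixed to the worktop, cold. Origin on the worktop below its middle; -x is the front, where the sloping grey panel with both knobs is.
- mug: White mug with a leaf pattern, 92 mm wide, 95 mm high, beside the hotplate to its right; origin at the centre of its underside. A bystander.
- lemon: Lemon, 71 x 53 x 51 mm, lying on the worktop to the left of the panel; origin at its underside. A bystander.
- salt_shaker: Glass salt shaker with a grey cap, 44 mm wide, 90 mm high, standing to the right of the panel; origin at the centre of its underside. A bystander.

How it is judged:
By the outcome, as a careful person would: the job done as asked, in the order asked, and still so for the second after the job is handed in, with the robot touching nothing.
It also fails if it takes over 42 s, if anything falls off the work surface, if the arm or the gripper's body presses on something with over 40 N, if the wrist force passes 120 N, or if a joint passes its speed limit or range.

## Working session

There is one attempt and no reset: what is moved stays moved. The work goes in short steps, Python scripts to look and compute and a tool call to move; the robot and the scene stay as the last step left them, time stands still between calls to the robot, and variables do not carry over. Pictures are saved under pics/ and viewed, and the job is handed in when it is done.

Besides the shell and the picture viewer there is one more tool, called after "Request:" by a JSON object that holds its "name" and its "arguments". apply_moves: Moves the arm, as the interface text tells. Its arguments: {"type":"object","properties":{"plan":{"type":"array","items":{"type":"number"}}},"required":["plan"]}

```bash
mkdir -p pics; ls; cat > h.py <<'E'
import numpy as np,cv2
from bench import arm
def snap(n,f):
    s=arm.read_state(); im=arm.get_image(n); cv2.imwrite('pics/'+f+'.png',im['color'][:,:,::-1]); 
    np.savez('pics/'+f+'.npz',**{k:np.array(v) for k,v in im.items()},pos=s['position'],rot=s['ee_rot']); return s,im
E
python3 - <<'E'
from h import *
for n in ['scene','side','wrist']:
    s,im=snap(n,n+'0'); print(n,im['k1'],im['camera_matrix'],im.get('camera_from_world'),im.get('mount'))
print(s)
E
```

```text
pics
scene -0.015219074524446466 [[465.22072133   0.         270.95727817]
 [  0.         465.22072133 207.80078514]
 [  0.           0.           1.        ]] [[ 1.90242685e-01 -9.81737088e-01  1.01907194e-04 -2.60308918e+02]
 [-8.71192094e-01 -1.68868940e-01 -4.60985485e-01  5.21950561e+02]
 [ 4.52583757e-01  8.76103359e-02 -8.87407670e-01  7.62402229e+02]
 [ 0.00000000e+00  0.00000000e+00  0.00000000e+00  1.00000000e+00]] None
side -0.13559027750050487 [[525.44898795   0.         277.51000301]
 [  0.         525.44898795 206.52823585]
 [  0.           0.           1.        ]] [[-9.92768165e-01 -1.18813855e-01 -1.71650574e-02  5.62536690e+02]
 [-6.28359591e-02  6.36135547e-01 -7.69014439e-01  1.85826198e+02]
 [ 1.02288873e-01 -7.62374470e-01 -6.39000902e-01  9.58529431e+02]
 [ 0.00000000e+00  0.00000000e+00  0.00000000e+00  1.00000000e+00]] None
wrist 0.02257638013574588 [[335.2438469    0.         276.13870179]
 [  0.         335.2438469  210.34479421]
 [  0.           0.           1.        ]] None [[-9.68855034e-04 -9.63104996e-01 -2.69124186e-01  6.89206518e+01]
 [ 9.99999457e
[... 190 characters left out ...]
clock': 0.1, 'joints': array([ 2.58607161e-01,  3.85462669e-01,  6.75284618e-03, -4.35800452e-04,
       -1.19400231e+00, -2.58628621e-01]), 'joint_vel': array([ 0.00071422, -0.00151835,  0.00487274,  0.00112108, -0.00049898,
        0.00084925]), 'joint_efforts': array([-2.41840362e-04, -3.93318665e+01,  1.88929778e+01,  4.19793829e+00,
       -2.58899068e-03, -3.31562532e-06]), 'position': array([6.24472084e+02, 2.02418622e-02, 2.30337339e+02]), 'ee_rot': array([-7.07042023e-01,  7.07170856e-01,  6.56668315e-04, -7.26214971e-04]), 'contact_force': array([-0.6679792,  0.6132007, -0.0255714]), 'wrist_torque': array([ 0.00707098, -0.00913565, -0.03428806]), 'gripper_width': 85.31362893098105}
```

View pics/scene0.png

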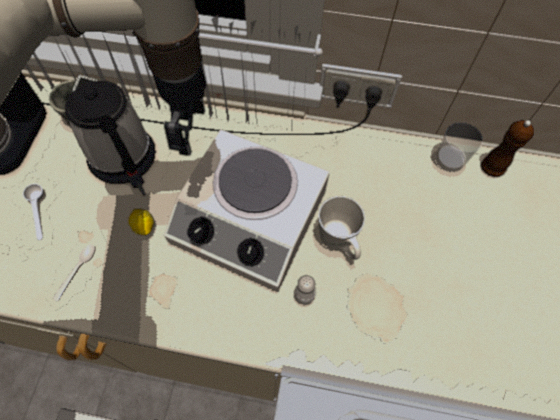

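View pics/side0.png

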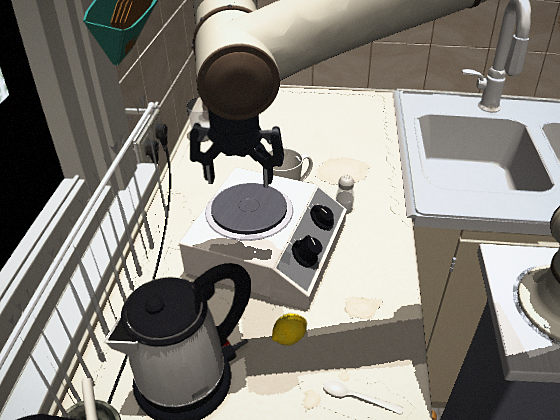

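View pics/wrist0.png

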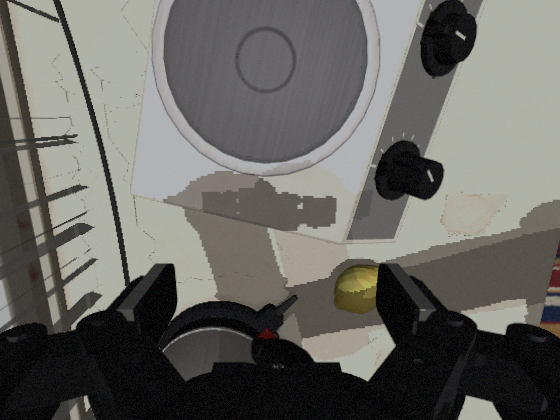

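The left knob (lemon side; wrist px ~(430,180), scene px ~(200,230)) is the one standing out. Next I'll measure it.

```bash
cat >> h.py <<'E'
from scipy.spatial.transform import Rotation as R
def cam(d):
    """returns K,k1, T world_from_cam"""
    if 'mount' in d:
        T=np.eye(4);T[:3,:3]=R.from_quat(d['rot']).as_matrix();T[:3,3]=d['pos'];W=T@d['mount']
    else: W=np.linalg.inv(d['camera_from_world'])
    return d['camera_matrix'],float(d['k1']),W
def rays(d,uv):
    K,k1,W=cam(d); uv=np.atleast_2d(np.array(uv,float))
    p=cv2.undistortPoints(uv[:,None,:],K,np.array([k1,0,0,0,0]))[:,0]
    return np.c_[p,np.ones(len(p))],W
def pts(d,uv=None):
    if uv is None:
        v,u=np.mgrid[0:420,0:560]; uv=np.c_[u.ravel(),v.ravel()]
    r,W=rays(d,uv); z=d['range_z'][np.array(uv)[:,1].astype(int),np.array(uv)[:,0].astype(int)]
    return (r*z[:,None])@W[:3,:3].T+W[:3,3]
def onplane(d,uv,p0,n):
    r,W=rays(d,uv); D=r@W[:3,:3].T; o=W[:3,3]
    return o+D*(((np.array(p0)-o)@n)/(D@n))[:,None]
def load(f): return dict(np.load('pics/'+f+'.npz'))
def proj(d,P):
    K,k1,W=cam(d); C=np.linalg.inv(W)
    q=cv2.projectPoints(np.atleast_2d(P).astype(float),cv2.Rodrigues(C[:3,:3])[0],C[:3,3],K,np.array([k1,0,0,0,0]))[0]
    return q[:,0]
E
python3 - <<'E'
from h import *
im=[]
for f,(x,y) in dict(scene0=(225,235),side0=(310,235),wrist0=(430,110)).items():
    a=cv2.imread(f'pics/{f}.png'); s=65 if f!='wrist0' else 100
    a=a[max(0,y-s):y+s,x-s:x+s]; a=cv2.resize(a,(390,int(390*a.shape[0]/a.shape[1])),interpolation=cv2.INTER_CUBIC); a=cv2.convertScaleAbs(a,alpha=1.6,beta=20);cv2.imwrite(f'pics/c_{f}.png',a)
# panel plane from each view
for f,uvs in dict(scene0=[(180,222),(225,245),(275,265),(222,222),(270,245)],side0=[(283,270),(305,290),(335,190),(300,215)],wrist0=[(370,220),(395,110),(408,90),(445,100)]).items():
    print(f,pts(load(f),uvs).round(0).tolist())
E
```

```text
scene0 [[526.0, 25.0, 66.0], [495.0, -76.0, 64.0], [473.0, -182.0, 65.0], [533.0, -63.0, 88.0], [504.0, -166.0, 84.0]]
side0 [[551.0, 37.0, 80.0], [510.0, 52.0, 48.0], [466.0, -306.0, 1.0], [533.0, -101.0, 93.0]]
wrist0 [[536.0, 24.0, 74.0], [525.0, -74.0, 84.0], [515.0, -89.0, 80.0], [468.0, -83.0, 47.0]]
```

```bash
python3 - <<'E'
import cv2,numpy as np
a=[cv2.imread(f'pics/c_{f}.png') for f in ('scene0','side0')]
cv2.imwrite('pics/c2.png',np.hstack(a))
E
```

```text
(no output)
```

View pics/c2.png

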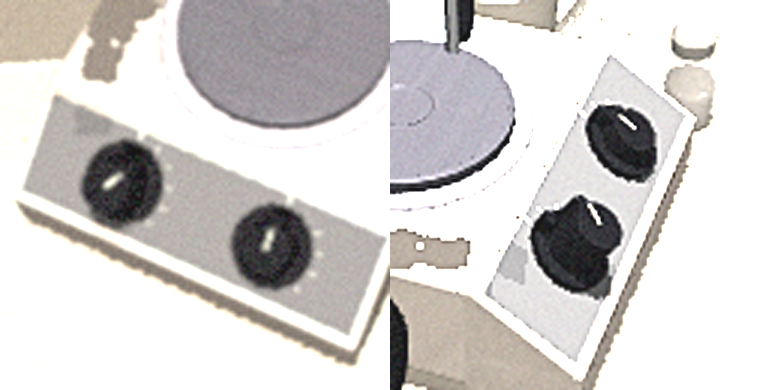

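View pics/c_wrist0.png

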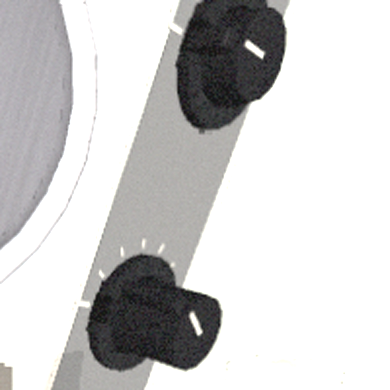

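```bash
cat > m.py <<'E'
from h import *
def fitpanel():
    P=[]
    for f in ['scene0','side0','wrist0']:
        d=load(f); q=pts(d); c=cv2.cvtColor(d['color'],cv2.COLOR_RGB2HSV).reshape(-1,3)
        m=(d['range_z'].ravel()>0)&(c[:,1]<40)&(c[:,2]>60)&(c[:,2]<175)
        n0=np.array([-.57*.96,-.57*.25,.82])
        s=(q-[515,-68,77])@n0
        m&=(abs(s)<12)&(np.linalg.norm(q-[515,-68,77],axis=1)<130)
        q=q[m]
        for _ in range(6):
            c0=q.mean(0); n=np.linalg.svd(q-c0,full_matrices=False)[2][2]; n*=np.sign(n[2]); r=(q-c0)@n; q=q[abs(r)<max(3,2*r.std())]
        print(f,len(q),c0.round(1),n.round(3),np.degrees(np.arccos(n[2])).round(1),r.std().round(2),np.degrees(np.arctan2(n[1],n[0])).round(1))
        P.append((c0,n))
    return P
if __name__=='__main__': fitpanel()
E
python3 m.py
```

```text
scene0 2012 [530.3 -90.   82.5] [-0.48   0.006  0.877] 28.7 3.67 179.2
side0 981 [534.4 -90.5  84.8] [-0.467 -0.01   0.884] 27.8 3.09 -178.7
wrist0 9730 [541.2 -93.1  90.3] [-0.462  0.028  0.887] 27.5 3.15 176.6
```

```bash
python3 - <<'E'
from h import *
polys=dict(scene0=[(180,206),(284,250),(274,280),(170,232)],
 wrist0=[(452,0),(475,0),(400,235),(352,235)])
kn=dict(scene0=[(200,231,17),(250,251,17)],wrist0=[(448,40,42),(408,175,45)])
for f in polys:
    d=load(f); m=np.zeros((420,560),np.uint8); cv2.fillPoly(m,[np.array(polys[f])],255)
    for x,y,r in kn[f]: cv2.circle(m,(x,y),r,0,-1)
    v=d['color'].max(2); m[(d['range_z']<=0)]=0
    uv=np.argwhere(m>0)[:,::-1]; q=pts(d,uv)
    for _ in range(6):
        c0=q.mean(0); n=np.linalg.svd(q-c0,full_matrices=False)[2][2]; n*=np.sign(n[2]); r=(q-c0)@n; q=q[abs(r)<max(2.,2.5*r.std())]
    print(f,len(uv),len(q),c0.round(1),n.round(3),np.degrees(np.arccos(n[2])).round(1),r.std().round(2),np.degrees(np.arctan2(-n[1],-n[0])).round(1))
E
```

```text
scene0 1770 1738 [499.  -85.9  67. ] [-0.56   0.143  0.816] 35.3 1.42 -14.3
wrist0 3058 3013 [505.2 -40.1  65.3] [-0.557  0.141  0.818] 35.1 0.46 -14.2
```

```bash
cat > k.py <<'E'
from h import *
psi=np.radians(-14.2); h=np.array([np.cos(psi),np.sin(psi),0]); n=-np.sin(np.radians(35))*h+np.cos(np.radians(35))*np.array([0,0,1])
X=np.cos(np.radians(35))*h+np.sin(np.radians(35))*np.array([0,0,1]); Y=np.cross(n,X)
P0={'wrist0':np.array([505.2,-40.1,65.3]),'scene0':np.array([499,-85.9,67]),'side0':np.array([502,-63,66.2])}
def stripe(f,box,hh,p0=None):
    d=load(f); p0=P0[f] if p0 is None else p0
    x0,y0,x1,y1=box; g=d['color'].min(2)[y0:y1,x0:x1]; m=(g>110)
    nl,lab,st,ce=cv2.connectedComponentsWithStats(m.astype(np.uint8),connectivity=8); k=1+st[1:,4].argmax()
    uv=np.argwhere(lab==k)[:,::-1]+[x0,y0]
    q=onplane(d,uv,p0+hh*n,n)
    c=q.mean(0); a=np.c_[(q-c)@X,(q-c)@Y]; e=np.linalg.svd(a,full_matrices=False)[2][0]; s=a@e
    print(f,len(uv),'uv',uv.mean(0).round(1),'centroid',c.round(1),'theta(mod pi)',np.arctan2(-e[1],e[0]).round(3),'len',np.ptp(s).round(1))
    return c,e
if __name__=='__main__':
    print(X,Y,n)
    stripe('wrist0',(420,160,445,195),37); stripe('wrist0',(450,25,470,50),20)
    stripe('scene0',(190,222,208,238),37); stripe('scene0',(240,240,258,256),20)
    stripe('side0',(310,235,330,250),37); stripe('side0',(325,205,340,217),20)
    # black face depth check
    d=load('wrist0'); print(((pts(d,[(420,180),(427,190),(410,185),(438,168)])-P0['wrist0'])@n).round(1),pts(d,[(427,180)]).round(1))
    print(((pts(d,[(452,40),(465,45),(455,28)])-P0['wrist0'])@n).round(1))
E
python3 k.py
```

```text
[ 0.79412314 -0.20094405  0.57357644] [0.24530739 0.96944535 0.        ] [-0.55605101  0.14070254  0.81915204]
wrist0 140 uv [441.4 180. ] centroid [483.2 -16.5  91.5] theta(mod pi) -2.226 len 42.5
wrist0 34 uv [460.   34.7] centroid [ 483.9 -127.5   90.3] theta(mod pi) -3.132 len 13.9
scene0 6 uv [196.5 230. ] centroid [500.3 -22.  102.1] theta(mod pi) -2.61 len 7.5
scene0 4 uv [249.5 248.5] centroid [ 486.7 -128.9   90.5] theta(mod pi) -2.446 len 2.7
side0 163 uv [323.3 240.5] centroid [483.3 -32.3  93.4] theta(mod pi) 2.962 len 44.7
side0 106 uv [334.6 209.5] centroid [ 465.5 -141.    79.2] theta(mod pi) 2.669 len 36.8
[34.8 35.9 28.  36.7] [[500.5 -18.9 102.8]]
[18.7 18.  18.2]
```

```bash
python3 - <<'E'
from k import *
stripe('wrist0',(424,166,436,187),37); stripe('wrist0',(450,25,470,50),20)
import k
for f,b in dict(scene0=(190,222,208,238),scene1=(240,240,258,256),side0=(306,234,319,248),side1=(318,203,330,216)).items():
    d=load(f[:-1]+'0');g=d['color'].min(2)[b[1]:b[3],b[0]:b[2]];print(f,b);print(g)
d=load('wrist0')
# depth map -> panel coordinates of proud knob; face pixels height>32
v,u=np.mgrid[130:215,360:450]; uv=np.c_[u.ravel(),v.ravel()]; q=pts(d,uv); hh=(q-P0['wrist0'])@n
m=(hh>33)&(hh<40); Q=q[m]; a=np.c_[(Q-P0['wrist0'])@X,(Q-P0['wrist0'])@Y].astype(np.float32)
(cx,cy),r=cv2.minEnclosingCircle(a); print('face circle',cx,cy,r,'med h',np.median(hh[m]),P0['wrist0']+cx*X+cy*Y, 'min/max',a.min(0),a.max(0))
v,u=np.mgrid[0:80,430:490]; uv=np.c_[u.ravel(),v.ravel()]; q=pts(d,uv); hh=(q-P0['wrist0'])@n
m=(hh>16)&(hh<23); Q=q[m]; a=np.c_[(Q-P0['wrist0'])@X,(Q-P0['wrist0'])@Y].astype(np.float32)
(cx,cy),r=cv2.minEnclosingCircle(a); print('parked circle',cx,cy,r,np.median(hh[m]),P0['wrist0']+cx*X+cy*Y,a.min(0),a.max(0))
E
```

```text
wrist0 26 uv [430.  175.7] centroid [498.6 -22.4 102.9] theta(mod pi) -2.585 len 12.6
wrist0 34 uv [460.   34.7] centroid [ 483.9 -127.5   90.3] theta(mod pi) -3.132 len 13.9
scene0 (190, 222, 208, 238)
[[ 71  43  20   9  12  26   1   5  18   0   0   1  11  14   0  11   6  13]
 [ 53  27  21  13  17  16   0  11   6  16   4   2   0   4   7   0   4  13]
 [ 36  11  16  22  18  13  21  11   7   7  15  10   4  17  15   5  14   9]
 [ 23  12  13  25  30  13  31  25  16  17  22  17   9  27   6  14   8   2]
 [ 17  11  23  14  20  21  11  18  25  28  18  17  18  20   0   3   3   0]
 [ 23  18  25  24  17  20  14  30  39  63  55  33  21  14   9  10   0   1]
 [ 18  10   7   5  21  16  36  57  85  96  85  43  14   0  18   3   0   0]
 [  5  20  21  22  23  38  80 115 121  99  70  41  23   9   2   1   0   0]
 [ 11  11  21  20  42  96 123 133 109  67  35  26  17  15   6   9  11  12]
 [ 17  28  16  26  71 125 135 106  68  27   7  21  27  13   3  11   0  12]
 [ 23  24  13  28  70  93  88  51  30  16  21  16  23   5  20   4   0   0]
 [ 16   6  12  15  37  52  35  26  16  24  19  13  13   0   8   0   2   
[... 2683 characters left out ...]
98 165   3  10  20  14  13  15]
 [  2   9  24  10  21 163 160   0  14  14  25   5]
 [  5  15  23  20  14  15 114 248   0   7  18  19]
 [ 16  12  27  24  22  14   7 103 255  11  23  24]
 [ 12  18   6  26  19  23  16  11  43   8  16  16]
 [ 10  16  13  27  23  21  19  15  19  17  24  21]
 [ 14  14  13   4  28  25  25  17  19  21  21  23]]
face circle 9.594881057739258 18.476226806640625 21.0959415435791 med h 36.1001926357117 [517.35187197 -24.11634207  70.80339768] min/max [-10.988679   3.27475 ] [29.093683 36.66298 ]
parked circle 9.35925006866455 -91.18183135986328 20.588035583496094 18.768809874374888 [ 490.26482036 -130.37648799   70.6682453 ] [ -11.12354 -106.537  ] [ 29.77392 -73.61568]
```

```bash
python3 - <<'E'
from k import *
C=P0['wrist0']+6.2*X+20*Y; print(C)
for f in ['wrist0','scene0']:
    d=load(f); q=pts(d); hx=(q-C)@h; hy=(q-C)@Y
    for yy in (-10,10):
      print(f,yy,[(x,np.median(q[(abs(hx-x)<3)&(abs(hy-yy)<6)&(d['range_z'].ravel()>0),2]).round(1)) for x in range(-60,90,6)])
E
```

```text
[515.02971119 -21.95694609  68.85617391]
wrist0 -10 [(-60, np.float64(nan)), (-54, np.float64(nan)), (-48, np.float64(nan)), (-42, np.float64(nan)), (-36, np.float64(90.0)), (-30, np.float64(92.7)), (-24, np.float64(96.4)), (-18, np.float64(100.2)), (-12, np.float64(103.2)), (-6, np.float64(104.5)), (0, np.float64(100.2)), (6, np.float64(91.8)), (12, np.float64(84.6)), (18, np.float64(84.7)), (24, np.float64(85.7)), (30, np.float64(89.3)), (36, np.float64(92.3)), (42, np.float64(92.5)), (48, np.float64(92.5)), (54, np.float64(92.5)), (60, np.float64(95.6)), (66, np.float64(97.2)), (72, np.float64(97.9)), (78, np.float64(106.9)), (84, np.float64(107.3))]
wrist0 10 [(-60, np.float64(nan)), (-54, np.float64(nan)), (-48, np.float64(nan)), (-42, np.float64(nan)), (-36, np.float64(89.0)), (-30, np.float64(92.4)), (-24, np.float64(96.3)), (-18, np.float64(100.3)), (-12, np.float64(103.2)), (-6, np.float64(99.5)), (0, np.float64(90.9)), (6, np.float64(83.0)), (12, np.float64(83.0)), (18, np.float64(84.8)), (24, np.float64(85.8)), (30, np.float64(89.5)), (36, np.float64(92.2)), (42, np.float6
[... 183 characters left out ...]
0 -10 [(-60, np.float64(-0.1)), (-54, np.float64(-0.5)), (-48, np.float64(0.5)), (-42, np.float64(0.0)), (-36, np.float64(1.0)), (-30, np.float64(43.1)), (-24, np.float64(58.8)), (-18, np.float64(82.8)), (-12, np.float64(99.4)), (-6, np.float64(97.0)), (0, np.float64(94.0)), (6, np.float64(84.7)), (12, np.float64(84.0)), (18, np.float64(84.8)), (24, np.float64(85.0)), (30, np.float64(89.0)), (36, np.float64(91.8)), (42, np.float64(92.4)), (48, np.float64(92.9)), (54, np.float64(92.6)), (60, np.float64(93.5)), (66, np.float64(97.0)), (72, np.float64(97.8)), (78, np.float64(105.2)), (84, np.float64(107.7))]
  return _methods._mean(a, axis=axis, dtype=dtype,
  ret = ret.dtype.type(ret / rcount)
```

Request:
{"name": "apply_moves", "arguments": {"plan": [1,-0.05,-0.03,0,-7,1,-0.115,-0.064,0,-14,1,-0.115,-0.064,0,-21,1,-0.115,-0.064,0,-28,1,-0.115,-0.064,0,-35,1,-0.115,-0.064,0,-42,1,-0.115,-0.064,0,-49,1,-0.115,-0.064,0,-56]}}

```text
clock: 0.82
position: [509.6, -64.1, 231.2]
ee_rot: [-0.289, 0.957, 0.0, -0.0]
contact_force: [-1.2, -1.0, 0.2]
gripper_width: -0.3
```

Request:
{"name": "apply_moves", "arguments": {"plan": [1,0,0,-0.02,-7,1,0,0,-0.03,-14,1,0,0,-0.05,-21,1,0,0,-0.05,-28,1,0,0,-0.05,-35,1,0,0,-0.05,-42,1,0,0,-0.05,-48,1,0,0,-0.05,-48]}}

```text
clock: 1.48
position: [509.7, -64.0, 181.0]
ee_rot: [0.123, 0.992, -0.0, -0.0]
contact_force: [0.5, -0.6, -0.5]
gripper_width: 0.1
```

```bash
python3 - <<'E'
from h import *
for n in ['side','wrist']:
    s,im=snap(n,n+'1')
a=[cv2.imread('pics/%s1.png'%n) for n in ('side','wrist')]
cv2.imwrite('pics/b1.png',np.vstack([np.hstack([cv2.resize(a[0][90:300,190:470],(400,300)),cv2.resize(a[1],(400,300))])]))
print({k:np.round(v,3) for k,v in s.items()}, R.from_quat(s['ee_rot']).as_matrix().round(3))
E
```

```text
{'clock': np.float64(1.533), 'joints': array([ 0.191,  0.241, -0.336, -0.   , -0.994, -2.004]), 'joint_vel': array([ 0.   , -0.002,  0.002, -0.001, -0.   ,  0.031]), 'joint_efforts': array([-1.0000e-03, -2.9928e+01,  1.6988e+01,  3.7740e+00, -1.0000e-03,
       -2.1300e-01]), 'position': array([509.791, -63.985, 181.094]), 'ee_rot': array([ 0.121,  0.993, -0.   , -0.   ]), 'contact_force': array([ 0.076, -0.39 ,  0.768]), 'wrist_torque': array([-0.025, -0.02 ,  0.061]), 'gripper_width': np.float64(0.073)} [[-0.971  0.24  -0.001]
 [ 0.24   0.971  0.   ]
 [ 0.    -0.    -1.   ]]
```

View pics/b1.png

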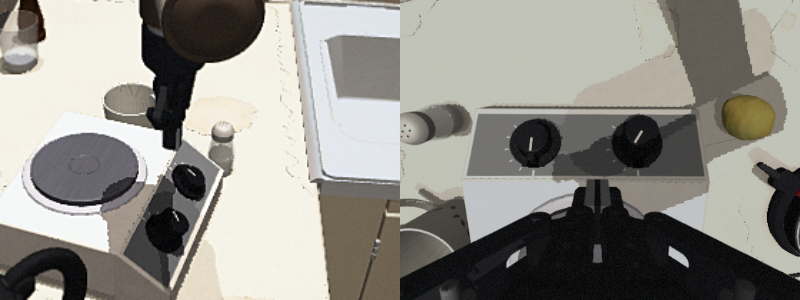

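View pics/wrist1.png

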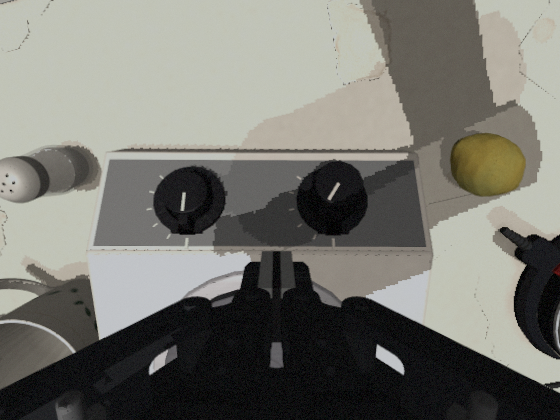

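```bash
python3 - <<'E'
from k import *
C=np.array([515.03,-21.96,68.86])
d=load('wrist1'); q=pts(d); ok=d['range_z'].ravel()>0
# panel plane
hh=(q-C)@n; xx=(q-C)@X; yy=(q-C)@Y
m=ok&(abs(hh)<5)&(abs(xx)<25)&(yy<-35)&(yy>-75); print('panel',np.median(hh[m]),m.sum())
off=np.median(hh[m]); p0=C+off*n
for H,y0 in ((37,0),(20,-110)):
    m=ok&(abs(hh-off-H)<3)&(abs(yy-y0)<30)&(abs(xx)<30)
    a=np.c_[xx[m],yy[m]]; print(H,m.sum(),a.min(0),a.max(0),np.median(hh[m]))
uv=np.argwhere(np.ones((420,560)))[:,::-1]
for H,b in ((37,(432,172,460,206)),(20,(172,185,196,213))):
    c,e=stripe('wrist1',b,H,p0); print('panel xy',(c-C)@X,(c-C)@Y)
# fingers: points near TCP
T=R.from_quat(d['rot']).as_matrix(); t=(q-d['pos'])@T
for z in range(-60,2,6):
    m=ok&(abs(t[:,2]-z)<3)&(abs(t[:,0])<40)&(abs(t[:,1])<40)
    if m.sum(): print(z,m.sum(),np.percentile(t[m],[2,98],axis=0)[:,:2].round(1).tolist())
E
```

```text
panel -0.15590498073833717 3049
37 1730 [-17.27753097 -16.77885888] [19.56909975 16.54243974] 36.057144638071506
20 1551 [ -16.68912565 -126.51714586] [ 22.38638625 -93.3828464 ] 18.775975542227307
wrist1 529 uv [442.  187.6] centroid [514.   48.7 101. ] theta(mod pi) -0.248 len 20.6
panel xy 3.4534627515277307 68.2327141845577
wrist1 65 uv [182.8 201.1] centroid [ 483.  -127.5   89.5] theta(mod pi) -0.002 len 13.8
panel xy 7.559414822329971 -110.22307333570873
-60 3375 [[-7.1, -38.6], [13.7, 38.1]]
-54 4984 [[-7.0, -36.4], [14.3, 34.8]]
-48 2364 [[-7.2, -32.4], [14.7, 30.3]]
-42 668 [[0.5, -24.9], [14.8, 20.4]]
-36 826 [[-9.0, -7.0], [12.6, 5.1]]
-30 407 [[7.7, -13.9], [12.5, 12.2]]
-24 451 [[7.5, -13.8], [12.4, 12.1]]
-18 434 [[7.4, -13.8], [12.3, 12.2]]
-12 366 [[7.5, -13.7], [12.5, 11.9]]
-6 202 [[7.5, -12.1], [12.3, 10.3]]
0 1 [[11.4, 3.0], [11.4, 3.0]]
```

Request:
{"name": "apply_moves", "arguments": {"plan": [1,0,0,-0.04,0,1,0,0,-0.083,0,1,0,0,-0.083,0,1,0.003,0.009,-0.083,0,1,0.003,0.009,-0.083,0]}}

```text
clock: 2.0
position: [515.0, -54.1, 99.9]
ee_rot: [0.121, 0.993, -0.0, 0.001]
contact_force: [1.0, -0.3, 0.1]
gripper_width: -0.2
```

```bash
cat > see.py <<'E'
from k import *
import sys
tag=sys.argv[1]; s,im=snap('wrist','w'+tag); s2,_=snap('side','s'+tag)
a=cv2.imread(f'pics/w{tag}.png'); b=cv2.imread(f'pics/s{tag}.png')[150:300,220:420]
cv2.imwrite(f'pics/v{tag}.png',np.hstack([cv2.resize(a,(400,300)),cv2.resize(b,(400,300),interpolation=cv2.INTER_CUBIC)]))
C=np.array([515.03,-21.96,68.86]); p=s['position']-C
print('t',s['clock'],'pos',s['position'].round(1),'a,b',(p@h).round(1),(p@Y).round(1),'panel x,z',(p@X).round(1),(p@n).round(1),'F',s['contact_force'].round(1),'Fa,Fb',(s['contact_force']@h).round(1),(s['contact_force']@Y).round(1))
E
python3 see.py 2
```

```text
t 2.0 pos [515.  -54.1  99.9] a,b 7.8 -31.2 panel x,z 24.2 20.9 F [ 1.  -0.3  0.1] Fa,Fb 1.1 -0.1
```

View pics/v2.png

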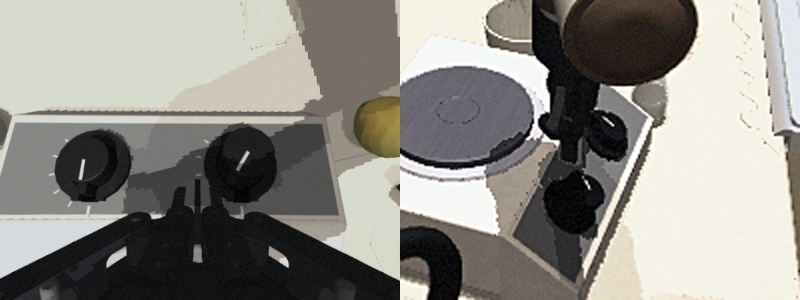

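Request:
{"name": "apply_moves", "arguments": {"plan": [1,0.001,0.002,0,0,1,0.002,0.0035,0,0,1,0.003,0.005,0,0,1,0.0045,0.006,0,0,1,0.0055,0.007,0,0,1,0.007,0.008,0,0,1,0.007,0.008,0,0,1,0.007,0.008,0,0]}}

```text
clock: 2.77
position: [520.0, -47.0, 98.2]
ee_rot: [0.122, 0.993, -0.0, -0.0]
contact_force: [1.1, 0.3, -0.1]
gripper_width: 0.1
```

```bash
python3 see.py 3
```

```text
t 2.7667 pos [520.  -47.   98.2] a,b 11.0 -23.0 panel x,z 25.8 17.8 F [ 1.1  0.3 -0.1] Fa,Fb 0.9 0.6
```

View pics/v3.png

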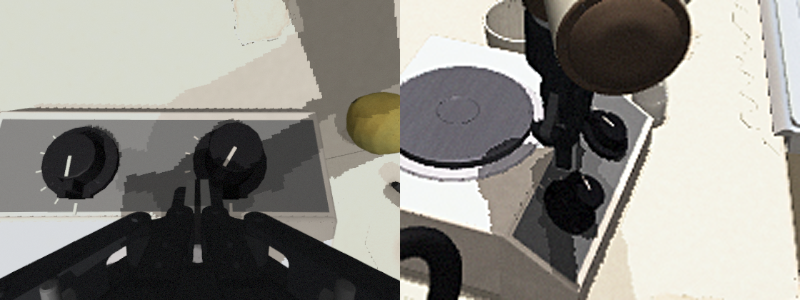

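Request:
{"name": "apply_moves", "arguments": {"plan": [1,0.001,0.0015,0,0,1,0.002,0.003,0,0,1,0.003,0.004,0,0,1,0.004,0.005,0,0,1,0.005,0.006,0,0,1,0.005,0.006,0,0,1,0.005,0.006,0,0]}}

```text
clock: 3.45
position: [525.1, -40.9, 98.3]
ee_rot: [0.122, 0.993, 0.0, 0.0]
contact_force: [0.4, 0.6, -0.2]
gripper_width: 0.1
```

```bash
python3 see.py 4
```

```text
t 3.45 pos [525.1 -40.9  98.3] a,b 14.4 -15.9 panel x,z 28.7 15.8 F [ 0.4  0.6 -0.2] Fa,Fb 0.3 0.7
```

View pics/v4.png

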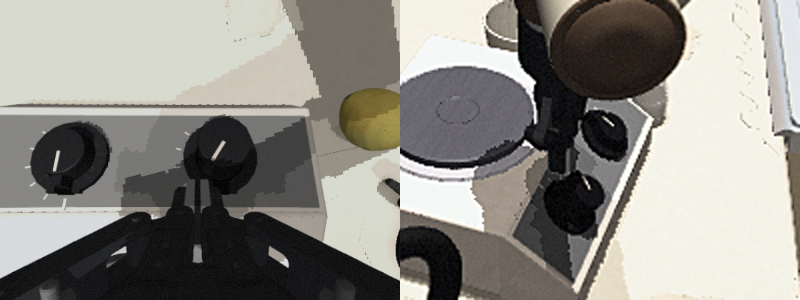

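View pics/w4.png

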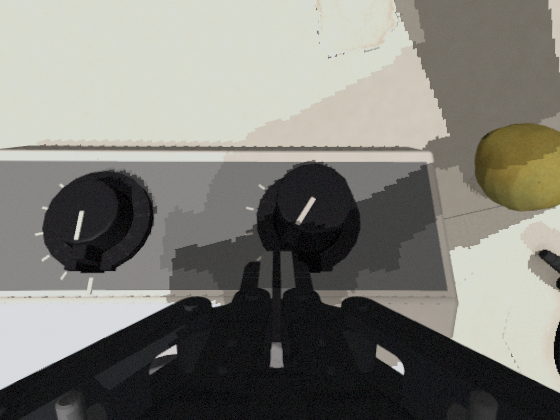

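```bash
python3 - <<'E'
from k import *
a=cv2.imread('pics/w4.png')[150:310,200:380]; a=cv2.convertScaleAbs(cv2.resize(a,None,fx=4,fy=3.7,interpolation=cv2.INTER_CUBIC),alpha=2.5,beta=15); cv2.imwrite('pics/z4.png',a)
d=load('w4'); T=R.from_quat(d['rot']).as_matrix()
for v in (254,262,270,280):
    uv=[(u,v) for u in range(236,322,5)]; t=(pts(d,uv)-d['pos'])@T
    print(v,[tuple(x) for x in t.round(0).astype(int).tolist()])
c,e=stripe('w4',(290,190,320,228),37,np.array([515.03,-21.96,68.86]))
E
```

```text
254 [(0, -22, 20), (0, -19, 20), (1, -17, 19), (0, -14, 20), (0, -12, 20), (1, -9, 19), (12, -5, -8), (12, -3, -8), (12, -1, -7), (12, 1, -7), (12, 3, -7), (12, 5, -8), (2, 9, 15), (0, 12, 19), (1, 14, 19), (0, 17, 20), (0, 20, 20), (2, 22, 15)]
262 [(-3, -22, 17), (-3, -19, 17), (-3, -17, 17), (8, -12, -7), (8, -10, -7), (12, -7, -16), (12, -5, -16), (12, -3, -16), (12, -1, -16), (12, 1, -17), (12, 3, -15), (12, 5, -16), (8, 8, -7), (8, 10, -8), (-3, 14, 17), (-3, 17, 17), (-3, 19, 17), (-2, 22, 14)]
270 [(-6, -22, 15), (-7, -19, 15), (8, -14, -15), (8, -11, -15), (8, -9, -15), (12, -7, -23), (12, -5, -23), (13, -3, -24), (12, -1, -24), (12, 1, -23), (12, 3, -23), (12, 5, -23), (8, 7, -14), (7, 9, -14), (8, 11, -15), (-6, 17, 15), (-6, 19, 15), (-6, 22, 14)]
280 [(-11, -21, 12), (-11, -19, 13), (8, -13, -24), (8, -11, -24), (8, -9, -24), (12, -6, -31), (12, -5, -31), (12, -3, -32), (12, -1, -31), (12, 1, -32), (12, 3, -32), (12, 4, -32), (8, 7, -23), (8, 9, -23), (8, 11, -25), (8, 13, -23), (-11, 19, 13), (-11, 22, 12)]
w4 153 uv [305.6 209.7] centroid [497.9 -22.1 102.4] theta(mod pi) 0.55 len 13.2
```

View pics/z4.png

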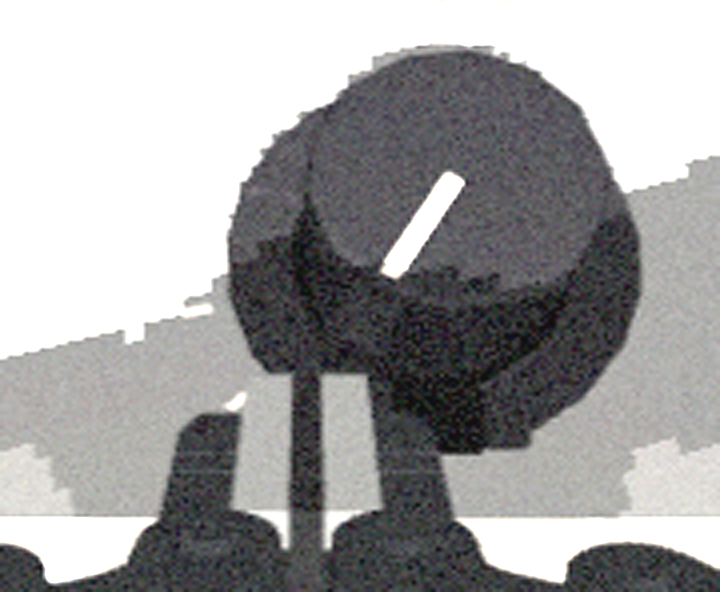

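Request:
{"name": "apply_moves", "arguments": {"plan": [1,-0.0034,-0.0136,-0.001,0,1,-0.0034,-0.0136,-0.001,0,1,-0.0133,-0.0111,-0.001,0,1,-0.0133,-0.0111,-0.001,0,1,-0.013,-0.009,-0.001,0,1,-0.012,-0.006,-0.001,0,1,-0.0115,-0.004,-0.001,0,1,-0.0115,-0.004,-0.001,0]}}

```text
clock: 4.22
position: [514.5, -44.9, 98.2]
ee_rot: [0.121, 0.993, -0.0, 0.001]
contact_force: [0.7, -4.2, 3.6]
gripper_width: -0.5
```

```bash
cat >> see.py <<'E'
d=load('w'+tag); q0=proj(d,C+37*n)[0]; x,y=q0.astype(int)
try: stripe('w'+tag,(x-16,y-16,x+17,y+17),37,C)
except Exception as ex: print(ex)
a=cv2.imread(f'pics/w{tag}.png')[max(0,y-70):y+110,max(0,x-100):x+100]; cv2.imwrite(f'pics/z{tag}.png',cv2.convertScaleAbs(cv2.resize(a,None,fx=3,fy=3,interpolation=cv2.INTER_CUBIC),alpha=2.3,beta=15))
E
python3 see.py 5
```

```text
t 4.2167 pos [514.5 -44.9  98.2] a,b 5.1 -22.3 panel x,z 21.0 21.1 F [ 0.7 -4.2  3.6] Fa,Fb 1.8 -3.9
w5 47 uv [325.4 224. ] centroid [496.2 -19.1 100.7] theta(mod pi) 0.375 len 7.4
```

View pics/z5.png

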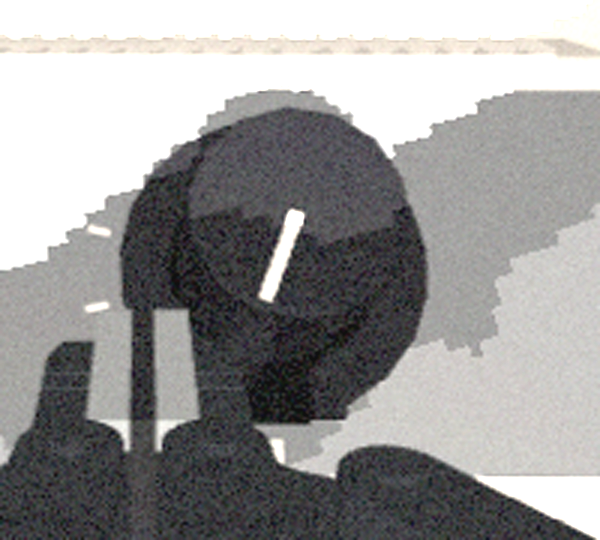

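Request:
{"name": "apply_moves", "arguments": {"plan": [1,0.002,0.001,0,0,1,0.004,0.0017,0,0,1,0.006,0.0027,0,0,1,0.008,0.004,0,0,1,0.0097,0.0054,0,0,1,0.0114,0.007,0,0,1,0.0122,0.008,0,0,1,0.0122,0.008,0,0]}}

```text
clock: 4.98
position: [525.1, -36.8, 96.8]
ee_rot: [0.122, 0.993, -0.0, -0.001]
contact_force: [-1.9, -0.9, -0.9]
gripper_width: -0.0
```

```bash
python3 see.py 6
```

```text
t 4.9833 pos [525.1 -36.8  96.8] a,b 13.4 -11.9 panel x,z 27.0 15.2 F [-1.9 -0.9 -0.9] Fa,Fb -1.7 -1.3
w6 82 uv [304.5 208.6] centroid [497.3 -18.4 101.3] theta(mod pi) 0.113 len 7.0
```

View pics/z6.png

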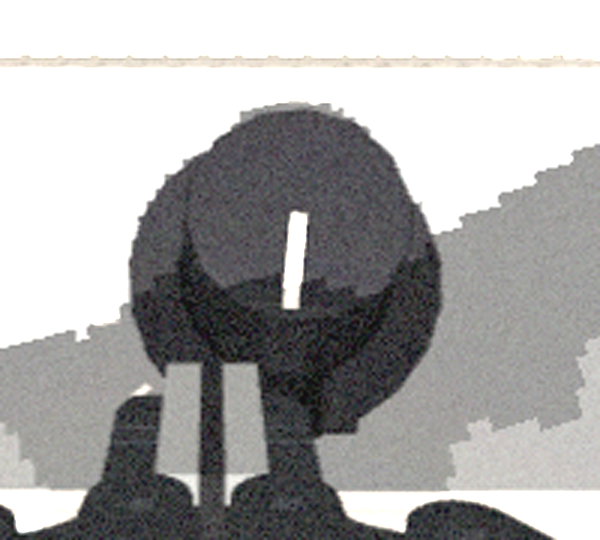

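Request:
{"name": "apply_moves", "arguments": {"plan": [1,0.0007,0.001,0,0,1,0.0012,0.002,0,0,1,0.0016,0.003,0,0,1,0.0016,0.003,0,0]}}

```text
clock: 5.42
position: [526.7, -34.3, 97.2]
ee_rot: [0.122, 0.993, -0.0, -0.001]
contact_force: [-2.6, -2.9, 0.4]
gripper_width: 0.1
```

```bash
sed -i 's/x-16,y-16,x+17,y+17/x-20,y-20,x+20,y+24/' see.py; python3 see.py 7
```

```text
t 5.4167 pos [526.7 -34.3  97.2] a,b 14.3 -9.1 panel x,z 28.0 14.9 F [-2.6 -2.9  0.4] Fa,Fb -1.8 -3.4
w7 111 uv [299.  209.6] centroid [498.5 -18.2 102.2] theta(mod pi) 0.014 len 9.5
```

Request:
{"name": "apply_moves", "arguments": {"plan": [1,0.0004,0.0008,0,0,1,0.0006,0.0016,0,0,1,0.0006,0.0016,0,0,1,0.0006,0.0016,0,0]}}

```text
clock: 5.85
position: [526.8, -33.7, 97.2]
ee_rot: [0.122, 0.993, -0.001, -0.001]
contact_force: [-3.6, -7.6, -0.4]
gripper_width: 0.1
```

```bash
python3 see.py 8
```

```text
t 5.85 pos [526.8 -33.7  97.2] a,b 14.3 -8.5 panel x,z 27.9 15.0 F [-3.6 -7.6 -0.4] Fa,Fb -1.6 -8.3
w8 115 uv [298. 210.] centroid [498.7 -18.1 102.3] theta(mod pi) 0.019 len 10.0
```

View pics/z8.png

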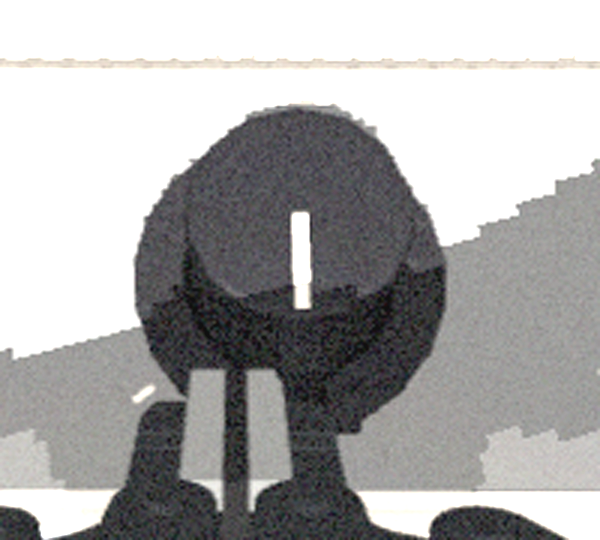

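Request:
{"name": "apply_moves", "arguments": {"plan": [1,-0.002,-0.008,0,0,1,-0.002,-0.008,0.035,0,1,-0.002,-0.008,0.053,0,1,-0.035,0.01,0.053,0,1,-0.051,0.02,0.053,0,1,-0.051,0.02,0.053,0]}}

```text
clock: 6.45
position: [475.3, -11.1, 151.3]
ee_rot: [0.121, 0.993, 0.001, 0.001]
contact_force: [-0.7, 0.6, 0.4]
gripper_width: -0.1
```

```bash
python3 see.py 9
```

```text
t 6.45 pos [475.3 -11.1 151.3] a,b -41.2 0.8 panel x,z 13.5 91.1 F [-0.7  0.6  0.4] Fa,Fb -0.9 0.4
attempt to get argmax of an empty sequence
```

View pics/v9.png

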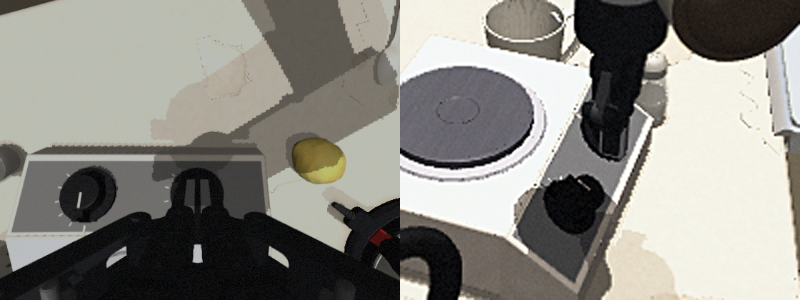

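Request:
{"name": "apply_moves", "arguments": {"plan": [1,0,0,-0.03,0,1,0,0,-0.043,0,1,0,0,-0.043,0,1,0.003,-0.0007,-0.047,0,1,0.0055,-0.0014,-0.051,0,1,0.0055,-0.0014,-0.051,0,1,0.0055,-0.0014,-0.051,0]}}

```text
clock: 7.13
position: [483.3, -13.7, 99.7]
ee_rot: [0.122, 0.993, 0.0, 0.001]
contact_force: [0.1, 0.6, -0.2]
gripper_width: -0.0
```

```bash
python3 see.py 10
```

```text
t 7.1333 pos [483.3 -13.7  99.7] a,b -32.8 0.2 panel x,z -9.2 44.1 F [ 0.1  0.6 -0.2] Fa,Fb -0.0 0.7
attempt to get argmax of an empty sequence
```

View pics/v10.png

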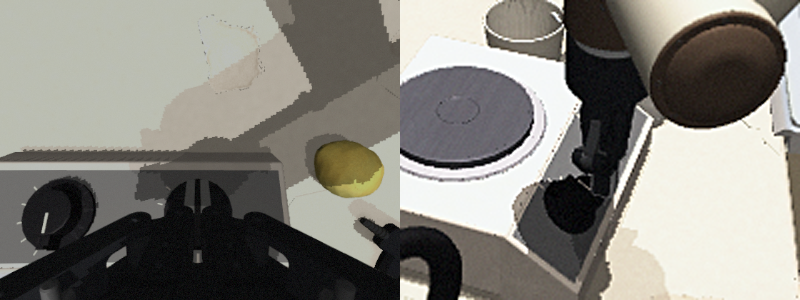

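Request:
{"name": "apply_moves", "arguments": {"plan": [1,0.0017,-0.0004,-0.0025,0,1,0.0033,-0.0008,-0.0049,0,1,0.005,-0.0013,-0.0074,0,1,0.0067,-0.0017,-0.0098,0,1,0.0083,-0.0021,-0.0123,0,1,0.01,-0.0025,-0.0147,0,1,0.0111,-0.0028,-0.0164,0,1,0.0111,-0.0028,-0.0164,0]}}

```text
clock: 7.9
position: [494.1, -16.5, 83.0]
ee_rot: [0.122, 0.993, -0.0, 0.0]
contact_force: [-2.0, 0.5, 6.0]
gripper_width: -0.3
```

```bash
python3 see.py 11
```

```text
t 7.9 pos [494.1 -16.5  83. ] a,b -21.7 0.1 panel x,z -9.6 24.0 F [-2.   0.5  6. ] Fa,Fb -2.1 -0.0
attempt to get argmax of an empty sequence
```

View pics/v11.png

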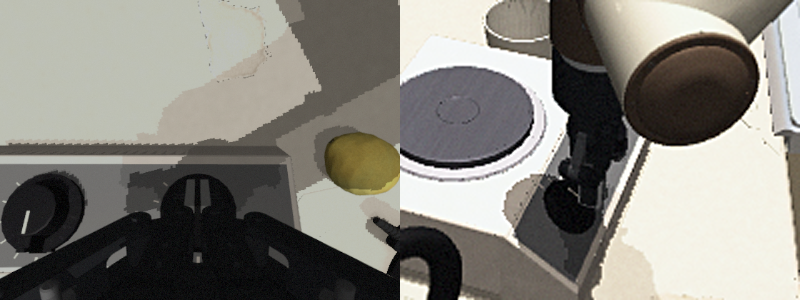

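Request:
{"name": "apply_moves", "arguments": {"plan": [1,0.0014,-0.0003,-0.002,0,1,0.0028,-0.0007,-0.0041,0,1,0.0039,-0.001,-0.0057,0,1,0.0047,-0.0012,-0.007,0,1,0.0047,-0.0012,-0.007,0,1,0.0047,-0.0012,-0.007,0]}}

```text
clock: 8.5
position: [498.6, -17.7, 76.3]
ee_rot: [0.122, 0.993, 0.0, 0.0]
contact_force: [-2.1, 1.3, 7.0]
gripper_width: 0.4
```

```bash
python3 see.py 12
```

```text
t 8.5 pos [498.6 -17.7  76.3] a,b -17.0 0.1 panel x,z -9.6 15.8 F [-2.1  1.3  7. ] Fa,Fb -2.3 0.7
attempt to get argmax of an empty sequence
```

Request:
{"name": "apply_moves", "arguments": {"plan": [1,0.0006,-0.0001,-0.0008,0,1,0.0011,-0.0003,-0.0016,0,1,0.0011,-0.0003,-0.0016,0,1,0.0011,-0.0003,-0.0016,0]}}

```text
clock: 8.93
position: [499.7, -18.0, 74.8]
ee_rot: [0.122, 0.993, 0.0, 0.0]
contact_force: [-2.0, 0.6, 6.1]
gripper_width: -0.5
```

Request:
{"name": "apply_moves", "arguments": {"plan": [1,0.0006,-0.0001,-0.0008,0,1,0.0011,-0.0003,-0.0016,0,1,0.0017,-0.0004,-0.0025,0,1,0.0017,-0.0004,-0.0025,0,1,0.0017,-0.0004,-0.0025,0]}}

```text
clock: 9.35
position: [500.2, -18.2, 73.7]
ee_rot: [0.121, 0.993, -0.0, -0.001]
contact_force: [-9.4, 4.6, 19.5]
gripper_width: -0.1
```

```bash
python3 see.py 13
```

```text
t 9.35 pos [500.2 -18.2  73.7] a,b -15.3 -0.0 panel x,z -9.8 12.8 F [-9.4  4.6 19.5] Fa,Fb -10.2 2.2
attempt to get argmax of an empty sequence
```

View pics/v13.png

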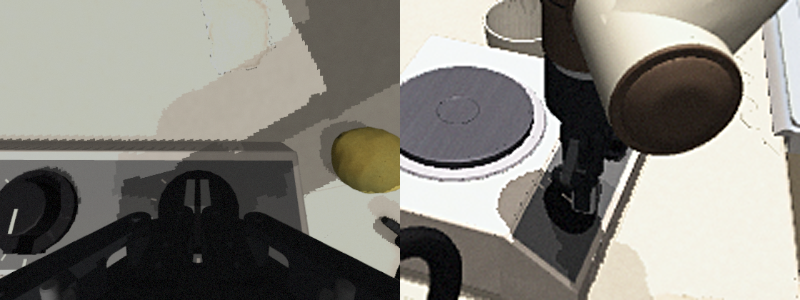

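End stop felt (22 N along the axis). Now I'll let go along the axis and look.

Request:
{"name": "apply_moves", "arguments": {"plan": [1,-0.0028,0.0007,0.0041,0,1,-0.0067,0.0017,0.0098,0,1,-0.0111,0.0028,0.0164,0,1,-0.0167,0.0042,0.0246,0,1,-0.025,0.006,0.05,0,1,-0.05,0.012,0.09,0,1,-0.08,0.02,0.12,0,1,-0.08,0.02,0.12,0]}}

```text
clock: 10.12
position: [419.9, 2.0, 196.3]
ee_rot: [0.121, 0.993, 0.002, 0.003]
contact_force: [0.0, 0.2, -1.0]
gripper_width: 0.2
```

```bash
python3 see.py 14; python3 - <<'E'
from k import *
s,im=snap('scene','sc14')
C=np.array([515.03,-21.96,68.86])
for f in ['w14','s14','sc14']:
    d=load(f); q=pts(d); ok=d['range_z'].ravel()>0; 
    for H,y0 in (('proud',0),('parked',-110)):
        for s_ in (19,36):
            # test disc radius 12 at height s_
            e=(q-C-y0*Y); m=ok&(np.hypot(e@X,e@Y)<12)&(e@n>3)&(e@n<45)
        print(f,H,m.sum(),np.median((e@n)[m]) if m.sum() else None)
E
```

```text
t 10.1167 pos [419.9   2.  196.3] a,b -98.1 -0.1 panel x,z -7.3 160.6 F [ 0.   0.2 -1. ] Fa,Fb -0.0 0.2
attempt to get argmax of an empty sequence
w14 proud 0 None
w14 parked 558 18.94885992387355
s14 proud 89 17.044236240343317
s14 parked 72 16.478344664650585
sc14 proud 109 17.68889405111305
sc14 parked 114 17.81776301408247
```

View pics/w14.png

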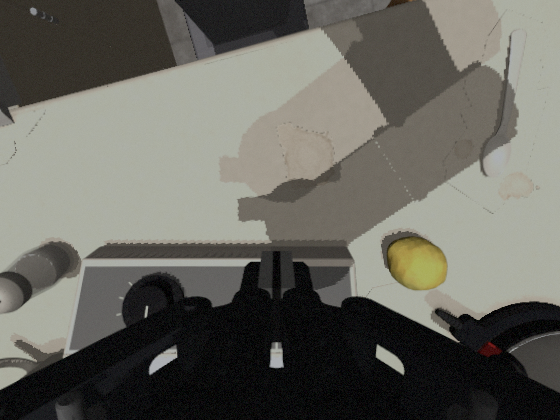

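View pics/s14.png

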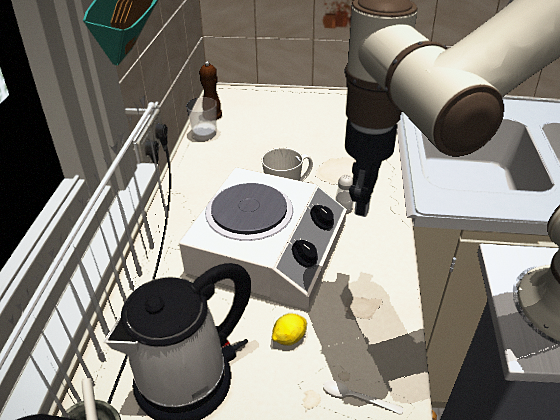

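The side view shows both knobs at the same parked height, with the stripe on the left one at about (303,250). The lemon, mug and shaker have not moved.

```bash
python3 - <<'E'
from bench import arm
print(arm.job_done())
E
```

```text
the job is handed in; nothing more can be done
None
```

The left knob, the one standing out, is back at off and parked. I handed the job in at about 10 s.

- **Turning:** I pushed the knob's rib round with the closed fingertips from about 0.56 rad to the stop. The stripe then measured about 0.02 rad, and the side force rose to about 8 N. The first sweep slid past the rib because the pads are thinner than I had assumed. Nothing moved, and the second sweep worked.
- **Pressing:** I pressed along the knob's axis to the end stop, reaching about 22 N, and let go along the same axis.
- **Last checks:** After letting go, two views put both faces at matching heights above the panel: 17.0 and 16.5 mm in the side view, 17.7 and 17.8 mm in the scene view. These read 2–4 mm below the nominal 20 mm for a parked knob; the wrist camera's earlier readings were also about 1 mm low. The wrist camera could not see the left knob at the end because the fingers blocked it.
- **Bystanders:** The lemon, mug and salt shaker look unmoved in the side picture. I compared pixel positions only for the lemon. The arm was clear of everything when I handed in.

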